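# Prop the drying box door open on the stay's red hole

## Task

Air the drying box: take the stay bar by its black knob, lift it, swing it round over the brass peg while drawing the spring-closed door open, and drop the red-marked middle hole fully down over the peg so that the stay holds the door ajar. The peg may be clamped anywhere along its slotted plate, so feel for it gently without forcing the bar against it, then let go, and leave the other things on the bench and box where they are.

Things in the scene. Friction and masses are not known exactly. Their poses are not given: they have to be found in the camera images.
- dry_box: low plywood drying box fixed to the bench, 280 deep (x) by 360 wide (y) by 140 high (z); origin at the centre of its underside, its x axis points from the door side (front, towards the robot) to the back. The door is on the front.
- hinge (a point): the door's upright hinge axis, at the height of the underside of the lowered stay bar (3 mm above the box top), at the box's front left (+y) corner. The axis lies at (-150, +170) mm in the box frame
- door (a joint): opening angle of the front door, 0 shut to 1.2 rad. Seen from above it turns clockwise as it opens: shut, it reaches from the hinge along the box's -y; opening, it swings out of the front towards -x. A closing spring shuts it (2 to 3 N at the stay's pivot). About 0.37 rad (0.3 to 0.45, by the peg's place) with the red hole on the peg
- swing: pivot block of the stay on the door's top edge, 220 mm from the hinge axis; it carries the stay bar. Origin on the pivot at the height of the bar's underside (when lowered, 3 mm above the box top); its x axis points along the bar towards the knob. It turns freely about the upright, and the bar also lifts there
- stay (a joint): lift of the stay bar: 0 lies level, as low as it goes (3 mm above the box top); positive is the free end raised, up to 1.2 rad; it falls by its own weight. Level is also how it lies when a hole is fully down over the peg; with the red hole standing on the peg's tip it reads about 0.07
- hole_mid (a point): the middle, red-marked of the three holes in the flat aluminium bar (24 wide, 5 thick, 180 g with its knob), at the bar's underside, 130 mm from the pivot along the bar. Holes are 12 mm in diameter and 40 mm apart (at 90, 130 and 170 mm)
- knob_mid (a point): middle of the black upright knob at the bar's free end, 18 in diameter, 36 tall, standing on the bar; this point is 18 mm above the bar's top face, 23 above its underside, and 210 mm from the pivot along the bar
- peg_plate: slotted steel plate fixed on the box top, 64 by 26 by 2 high, that carries the brass peg. Origin at the middle of the slot, on the box top, at (-100, -35) mm in the box frame; its x axis runs along the slot (same way as the box's x)
- slot_mid (a point): point over the slot's middle at the height of the peg's tip. The fixed brass peg, 9 in diameter, rises 12 above the box top (9 above the underside of the level bar), tip bevelled 1.5 mm. It stands upright on the slot's line, but anywhere up to 12 mm either way along it from this point: its place is not measured and must be felt or seen
- wax_tin: yellow tin on the box's back left corner, 60 in diameter, 35 high, origin under its centre; leave it
- stain_jar: amber jar on the box's back right corner, 44 in diameter, 50 high, origin under its centre; leave it
- chair_leg: dark turned chair leg lying on the bench, 290 long, 42 thick; leave it
- mallet: small wooden-handled mallet with a black head lying on the bench; leave it
- scraper: scraper lying on the bench; leave it
- glue_brush: red-handled brush lying on the bench; leave it
- chair_rail: wooden rail with two dowels lying on the bench, 200 by 45 by 22; leave it

How it is judged:
On the way, in this order (a step that is already met when the one before it is completed fails the run):
1. the stay is raised and the door is drawn open (value of joint stay above 0.04 rad and value of joint door above 0.2 rad), for 0.1 s.
2. the red hole is fully down over the peg (value of joint stay below 0.025 rad and x of hole_mid in the frame of peg_plate between -0.017 and 0.017 m and y of hole_mid in the frame of peg_plate between -0.005 and 0.005 m), for 0.2 s.
At the end, for the whole second after the job is handed in: The stay lies level (lift under 0.025 rad) with its red middle hole around the peg (hole centre within 17 mm of the slot's middle along the slot and 5 mm across it), the door is held at rest, open more than 0.25 rad, and the stay is released (all of step 2 and value of joint door above 0.25 rad and velocity of joint door between -0.03 and 0.03 rad/s and contact force between the fingers and swing below 0.1 N); the robot touches nothing.
It fails at once if the stay is forced against the peg (over 25 N) (contact force between swing and peg_plate above 25 N).
It fails at once if a bystander is pushed away (over 25 mm) (distance of any of wax_tin, stain_jar, chair_leg, mallet, scraper, glue_brush, chair_rail from where it was at the start of the episode above 0.025 m).
It also fails if it takes over 54 s, if anything falls off the work surface, if the arm or the gripper's body presses on something with over 40 N, if the wrist force passes 120 N, or if a joint passes its speed limit or range.

## Robot

A 6-joint arm with a two-finger parallel gripper is mounted at the origin on the work surface. World frame = base frame: x ahead of the robot, y to its left, z up, the work surface at z = 0. Lengths are in m, angles in rad, forces in N, time in s.
With the tool pointing down it reaches from about 0.35 to 0.85 m from the base axis. Payload 8.1 kg.
Tool frame: the origin (TCP) lies midway between the tips of the shut fingers; the grasp point (between the pads) lies 19 mm behind it; z points along the fingers, y is the line along which they close (so a half turn about z gives the same grasp; the last joint's range is limited). The gripper opens to 85 mm and grips with 20 to 120 N. Pads are 22 mm wide; open, the fingers measure 114 mm over their backs; the gripper's body (76 mm by 85 mm) begins 54 mm behind the grasp point. The pads swing forward as they close: fully open they stand 13 mm farther back than shut.
Start: joints at [1.083, 0.13, 1.488, -0, 1.523, -0.085], TCP at [0.235, 0.552, 0.231] pointing down, gripper open.
Joint ranges: [-2.96, 2.96], [-0.89, 2.26], [0.02, 2.5], [-1.34, 4.48], [0, 2.73], [-2.66, 2.66]. Speed limits (rad/s): [2.39, 2.39, 2.79, 3.14, 3.14, 3.14].

## Interface

Orientations are given as [roll, pitch, yaw] about the fixed x, y, z axes, in that order (R = Rz(yaw) Ry(pitch) Rx(roll)).
In Python, from bench import arm, viewer gives the robot as it stands.
- The arm moves only by the shell command python3 -m pendant 'ROWS' [FORCE]. ROWS is JSON, a list of rows, each an object with "delta_pos": the shift along the tool's x, y, z as a fraction of full scale, a list of three; "delta_rot": the turn, a rotation vector about the tool's x, y, z as a fraction of full scale, a list of three; "hand": the gripper's target within -1 to 1 (shut at 1, half-way at 0, fully open at -1). In form: [{"delta_pos": [tx, ty, tz], "delta_rot": [ax, ay, az], "hand": hand}, ...]. A call has 1 to 10 rows; each row shifts and turns the commanded pose from where the row before left it, along the tool's axes as they then stand; what a row does not reach is not made up. Full scale, the value 1, is 30 mm for a shift and 10 degrees for a turn. A row lasts 1/8 s, in which the tool goes at most 62.5 mm and 10.7 degrees, less where a joint would pass 70% of its speed; a pose out of reach is approached as far as the arm can. A call with a number of a shift or a turn outside -1 to 1 is refused whole. A call with a gripper value outside its range is refused whole. The fingers move at their own pace and stop on an object; FORCE is the grip in N (left out, the last holds). Time passes only in rows, so rows that do not move let the fingers close. It gives the time, the measured TCP pose, the force, the opening and the grip force at its end, in the units of the state.
- arm.read_state(): the state, without advancing time (a new reading comes with each control period).
- viewer.grab_frame(name): name is "scene" or "top" or "wrist"; returns (picture, depth): 400x640x3 uint8, red, green, blue; 400x640 float32, m along the optical axis (not along the pixel's ray), 0 where there is no reading.
- viewer.camera_info(name): a dict with "K" (3x3 intrinsics, pixels), "view" (4x4, takes a point from world to camera coordinates); the wrist camera has in their place "mount" (4x4, takes a point from camera to tool coordinates, whose origin is the TCP and whose axes are the flange's). Camera axes: x right, y down, z forward; pixel columns grow to the right and rows downward; lengths in m; the calibration is good to about 2 mm. A picture is of the moment at which its call begins: read the wrist's pose just before it. camera_info takes no time and is no camera call.
- arm.finish_job(): hands the job in; it is judged then, once.
Trained networks look in the newest picture that a camera, given by its name, has taken for a name from the list of things; names that differ only in an ending like _2 or _b are one class to them, and where a whole thing is asked for, a point or a joint stands for the part that bears it (a point fixed in the world has none). Each returns a list of dicts, best first, with "confidence" (0 to 1); they miss things now and then, are a little off and sometimes report something else, mostly with a low value. They report only what shows in the picture. A call takes as long as a camera call.
- viewer.find_in(camera, name): "uv" ([column, row] in pixels, amid what is visible of it).
- viewer.trace(camera, name): "region" (400x640 bool, what is visible of it) and "uv" ([column, row] in pixels, amid what is visible of it).
The state is a dict: "t": time; "qpos": joint angles; "joint_velocities": joint speeds; "effort": joint torques, N m; "ee_pos": TCP position; "ee_rot": TCP orientation; "wrist_force": force on the tool from outside, world axes, zero at the start; "ft_torque": the same for the moment, N m; "grip_width": opening from 0.0 (shut) to 1.0 (fully open); "grasp_force": force on a finger pad.
Only numpy, scipy, OpenCV 4.12 (cv2) and the standard library are available. Lean on these libraries where they do the work, as an engineer would, in place of code of your own. Each camera call takes 0.05 s, during which the arm holds its last target. There are 200 camera calls.

## Working session

There is one attempt and no reset: what is moved stays moved. The work goes in short steps, Python scripts to look and compute and a shell command to move; the robot and the scene stay as the last step left them, time stands still between calls to the robot, and variables do not carry over. Pictures are saved under pics/ and viewed, at most 10 in all, crops included, and the job is handed in when it is done.

```bash
mkdir -p pics; ls
cat > h.py <<'E'
import numpy as np, cv2
from bench import arm, viewer
from scipy.spatial.transform import Rotation as R
def cam2world(name,st=None):
    ci=viewer.camera_info(name)
    if name!='wrist': return ci['K'],np.linalg.inv(ci['view'])
    T=np.eye(4);T[:3,:3]=R.from_euler('xyz',st['ee_rot']).as_matrix();T[:3,3]=st['ee_pos']
    return ci['K'],T@ci['mount']
def ray(K,T,uv):
    d=T[:3,:3]@np.linalg.inv(K)@np.array([uv[0],uv[1],1.]); return T[:3,3],d
def at_z(K,T,uv,z):
    o,d=ray(K,T,uv); return o+d*(z-o[2])/d[2]
def cloud(K,T,dep):
    v,u=np.mgrid[:400,:640]; p=np.stack([(u-K[0,2])/K[0,0]*dep,(v-K[1,2])/K[1,1]*dep,dep],-1)
    return p@T[:3,:3].T+T[:3,3]
E
python3 - <<'E'
from h import *
st=arm.read_state();print({k:np.round(v,3) for k,v in st.items()})
for n in ['top','scene']:
    p,d=viewer.grab_frame(n);cv2.imwrite(f'pics/{n}0.png',p[...,::-1])
    K,T=cam2world(n);C=cloud(K,T,d);np.save(f'{n}.npy',C);print(n,T[:3,3].round(3))
    for o in ['dry_box','swing','hole_mid','knob_mid','peg_plate','door','wax_tin','stain_jar']:
        for r in viewer.trace(n,o)[:2]:
            m=r['region']&(d>0);print(o,round(r['confidence'],2),np.round(r['uv']),np.median(C[m],0).round(3),C[m].max(0).round(3) if m.any() else 0)
E
```

```text
pics
{'t': np.float64(0.0), 'qpos': array([ 1.083,  0.131,  1.489,  0.   ,  1.523, -0.085]), 'joint_velocities': array([-0.001, -0.001, -0.   ,  0.001,  0.   ,  0.   ]), 'effort': array([-0.0000e+00, -5.6940e+01, -5.0055e+01, -0.0000e+00,  1.5000e-02,
        0.0000e+00]), 'ee_pos': array([0.235, 0.552, 0.23 ]), 'ee_rot': array([-3.14 , -0.   ,  2.739]), 'wrist_force': array([-0.362,  0.316, -0.474]), 'ft_torque': array([-0.031, -0.013,  0.05 ]), 'grasp_force': np.float64(0.0), 'grip_width': np.float64(0.999)}
top [ 0.475 -0.017  1.801]
dry_box 0.95 [327. 183.] [ 0.592 -0.066  0.14 ] [0.789 0.147 0.195]
swing 0.74 [315. 222.] [ 0.465 -0.03   0.148] [0.479 0.089 0.19 ]
hole_mid 0.87 [317. 223.] [ 0.465 -0.03   0.148] [0.479 0.089 0.19 ]
hole_mid 0.25 [326. 182.] [ 0.593 -0.066  0.14 ] [0.789 0.151 0.195]
knob_mid 0.9 [324. 222.] [ 0.465 -0.054  0.148] [0.479 0.086 0.19 ]
knob_mid 0.17 [407. 249.] [ 0.354 -0.365  0.018] [ 0.43  -0.347  0.032]
peg_plate 0.57 [339. 205.] [ 0.516 -0.113  0.142] [ 0.547 -0.096  0.155]
door 0.72 [318. 220.] [ 0.463 -0.033  0.143] [0.491 0.086 0.19 ]
door 0.
[... 275 characters left out ...]
.781 0.234 0.185]
dry_box 0.54 [402. 154.] [0.531 0.437 0.032] [0.67  0.504 0.052]
swing 0.97 [302. 186.] [ 0.474 -0.027  0.148] [0.489 0.22  0.185]
swing 0.58 [302. 185.] [ 0.473 -0.018  0.147] [0.489 0.22  0.185]
hole_mid 0.86 [298. 188.] [ 0.473 -0.032  0.148] [0.489 0.22  0.184]
knob_mid 0.91 [300. 186.] [ 0.473 -0.027  0.148] [0.489 0.22  0.185]
knob_mid 0.36 [196. 257.] [ 0.371 -0.365  0.017] [ 0.441 -0.334  0.024]
peg_plate 0.26 [197. 258.] [ 0.372 -0.366  0.017] [ 0.441 -0.334  0.024]
door 0.64 [291. 193.] [ 0.475 -0.052  0.146] [0.496 0.203 0.184]
wax_tin 0.55 [380. 200.] [0.697 0.082 0.173] [0.721 0.262 0.18 ]
stain_jar 0.74 [327. 259.] [ 0.744 -0.183  0.184] [ 0.76  -0.157  0.194]
```

View pics/top0.png

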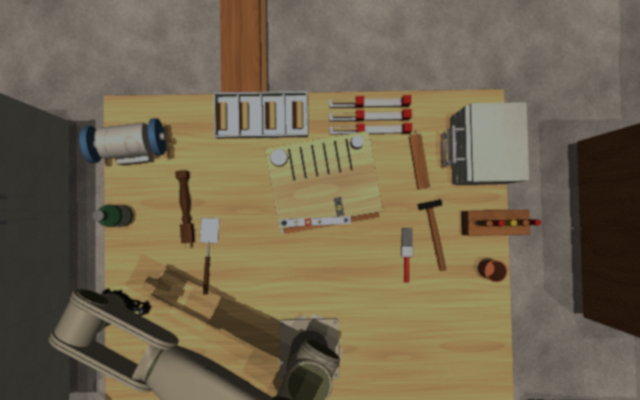

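View pics/scene0.png

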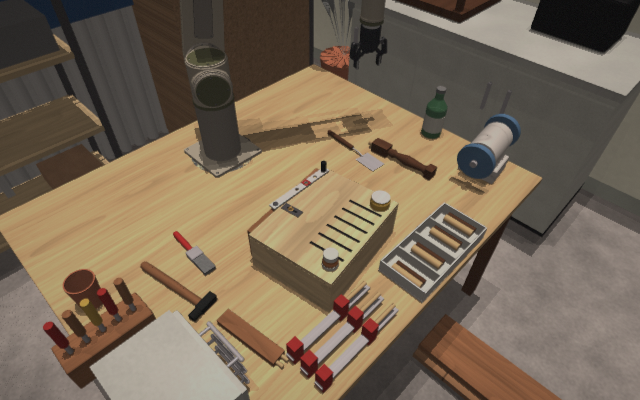

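The top view shows the box top spanning about (267,150) to (382,212). The bar lies along its front edge from the pivot at (350,220) to the knob at (282,223), and the peg plate is at (339,205). Next I'll fit the box pose.

```bash
cat > fit.py <<'E'
from h import *
C=np.load('top.npy')
m=(C[...,2]>.136)&(C[...,2]<.1425)
m=cv2.morphologyEx(m.astype(np.uint8),cv2.MORPH_OPEN,np.ones((3,3)))
n,l,s,_=cv2.connectedComponentsWithStats(m);k=1+s[1:,4].argmax();P=C[l==k]
P=P[(P[:,0]>.4)]
rc=cv2.minAreaRect((P[:,:2]*1000).astype(np.float32));print(rc,cv2.boxPoints(rc).round(),np.median(P[:,2]))
m=(C[...,2]>.165)&(C[...,0]<.53)&(C[...,0]>.4)&(abs(C[...,1])<.25);print('knob',C[m].round(3))
m=(C[...,2]>.1455)&(C[...,2]<.152)&(C[...,0]<.53)&(C[...,0]>.4)&(abs(C[...,1])<.25)
Q=C[m][:,:2];print(len(Q),cv2.minAreaRect((Q*1000).astype(np.float32)))
E
python3 fit.py
```

```text
((587.4393310546875, 36.189735412597656), (29.483598709106445, 12.19421672821045), 78.00941467285156) [[578.  23.]
 [590.  21.]
 [596.  49.]
 [585.  52.]] 0.13921166391582585
knob [[ 0.475 -0.017  1.801]
 [ 0.475 -0.017  1.801]
 [ 0.475 -0.017  1.801]
 ...
 [ 0.475 -0.017  1.801]
 [ 0.475 -0.017  1.801]
 [ 0.475 -0.017  1.801]]
408 ((493.26531982421875, -74.07565307617188), (79.11243438720703, 351.10748291015625), 2.1349825859069824)
```

Run:
```python
from h import *
C=np.load('top.npy');z=C[...,2]
m=((z>.125)&(z<.16)&(C[...,0]>.4)&(C[...,0]<.85)&(abs(C[...,1])<.3)).astype(np.uint8)
m=cv2.morphologyEx(m,cv2.MORPH_OPEN,np.ones((5,5)))
n,l,s,_=cv2.connectedComponentsWithStats(m);k=1+s[1:,4].argmax();P=C[l==k]
rc=cv2.minAreaRect((P[:,:2]*1000).astype(np.float32));print(rc,cv2.boxPoints(rc).round().tolist())
ci=viewer.camera_info('wrist');print(ci['K'].round(1).tolist(),ci['mount'].round(3).tolist())
m=(z>.165)&(z<.3)&(C[...,0]<.53)&(C[...,0]>.4)&(abs(C[...,1])<.25);print('knob',np.median(C[m],0).round(3))
st=arm.read_state()
M=R.from_euler('xyz',st['ee_rot']).as_matrix();t=np.array([.40,.03,.36]);print((M.T@(t-st['ee_pos'])/.03).round(2))
```

```text
((598.6909790039062, -64.23187255859375), (300.1991271972656, 361.3885498046875), 8.600092887878418) [[423.0, 92.0], [477.0, -265.0], [774.0, -220.0], [720.0, 137.0]]
[[294.7, 0.0, 319.4], [0.0, 294.7, 199.6], [0.0, 0.0, 1.0]] [[0.0, -0.952, -0.305, 0.08], [1.0, 0.0, 0.001, 0.0], [-0.001, -0.305, 0.952, -0.142], [0.0, 0.0, 0.0, 1.0]]
knob [0.462 0.073 0.183]
[-11.87 -13.85  -4.29]
```

Run:
```python
from h import *
st=arm.read_state()
M=R.from_euler('xyz',st['ee_rot']).as_matrix();t=np.array([.47,.01,.30]);print((M.T@(t-st['ee_pos'])/.03).round(2))
```

```text
[-14.28 -13.55  -2.29]
```

```bash
python3 -m pendant '[{"delta_pos":[-0.4,-0.2,-0.9],"delta_rot":[0,0,0],"hand":-1},{"delta_pos":[-1,-1,-0.9],"delta_rot":[0,0,0],"hand":-1},{"delta_pos":[-1,-1,-0.5],"delta_rot":[0,0,0],"hand":-1},{"delta_pos":[-1,-1,0],"delta_rot":[0,0,0],"hand":-1},{"delta_pos":[-1,-1,0],"delta_rot":[0,0,0],"hand":-1},{"delta_pos":[-1,-1,0],"delta_rot":[0,0,0],"hand":-1},{"delta_pos":[-1,-1,0],"delta_rot":[0,0,0],"hand":-1},{"delta_pos":[-1,-1,0],"delta_rot":[0,0,0],"hand":-1},{"delta_pos":[-1,-1,0],"delta_rot":[0,0,0],"hand":-1},{"delta_pos":[-1,-1,0],"delta_rot":[0,0,0],"hand":-1}]'
python3 -m pendant '[{"delta_pos":[-1,-1,0],"delta_rot":[0,0,0],"hand":-1},{"delta_pos":[-1,-1,0],"delta_rot":[0,0,0],"hand":-1},{"delta_pos":[-1,-1,0],"delta_rot":[0,0,0],"hand":-1},{"delta_pos":[-1,-1,0],"delta_rot":[0,0,0],"hand":-1},{"delta_pos":[-0.9,-0.35,0],"delta_rot":[0,0,0],"hand":-1},{"delta_pos":[0,0,0],"delta_rot":[0,0,0.9],"hand":-1},{"delta_pos":[0,0,0],"delta_rot":[0,0,1],"hand":-1},{"delta_pos":[0,0,0],"delta_rot":[0,0,1],"hand":-1},{"delta_pos":[0,0,0],"delta_rot":[0,0,1],"hand":-1},{"delta_pos":[0,0,0],"delta_rot":[0,0,1],"hand":-1}]'
python3 -m pendant '[{"delta_pos":[0,0,0],"delta_rot":[0,0,1],"hand":-1},{"delta_pos":[0,0,0],"delta_rot":[0,0,0.6],"hand":-1},{"delta_pos":[0,0,0],"delta_rot":[0,0,0],"hand":-1},{"delta_pos":[0,0,0],"delta_rot":[0,0,0],"hand":-1}]'
python3 - <<'E'
from h import *
st=arm.read_state()
p,d=viewer.grab_frame('wrist');cv2.imwrite('pics/w0.png',p[...,::-1]);K,T=cam2world('wrist',st);np.save('w0.npy',cloud(K,T,d))
C=cloud(K,T,d);print(st['ee_pos'].round(3),st['ee_rot'].round(3),T[:3,3])
for o in ['dry_box','swing','peg_plate']:
    for r in viewer.trace('wrist',o)[:1]:
        m=r['region']&(d>0);q=C[m];print(o,round(r['confidence'],2),np.round(r['uv']),np.median(q,0).round(3),cv2.minAreaRect((q[:,:2]*1000).astype(np.float32)))
E
```

```text
t: 2.15
ee_pos: [0.3868, 0.1862, 0.3005]
ee_rot: [3.141, 0.001, 2.739]
wrist_force: [1.0, 0.7, 0.5]
grip_width: 1.0
grasp_force: 0.0
t: 3.4
ee_pos: [0.4705, 0.0099, 0.3004]
ee_rot: [3.141, 0.0, 1.878]
wrist_force: [-0.1, -0.6, 0.7]
grip_width: 1.004
grasp_force: 0.0
t: 3.9
ee_pos: [0.4705, 0.0099, 0.3003]
ee_rot: [3.142, 0.0, 1.607]
wrist_force: [0.7, -0.1, -0.2]
grip_width: 1.003
grasp_force: 0.0
[0.47 0.01 0.3 ] [3.142 0.    1.607] [0.46649285 0.08882598 0.44280694]
dry_box 0.58 [419. 199.] [ 0.576 -0.003  0.14 ] ((649.587158203125, -91.88372802734375), (448.6570739746094, 448.1432189941406), 9.212329864501953)
swing 0.58 [310. 205.] [ 0.465 -0.011  0.147] ((465.92431640625, -84.90211486816406), (354.12158203125, 33.446224212646484), 89.45511627197266)
peg_plate 0.84 [354. 283.] [ 0.515 -0.108  0.142] ((514.9329833984375, -110.58341979980469), (64.2815933227539, 29.509614944458008), 8.180293083190918)
```

View pics/w0.png

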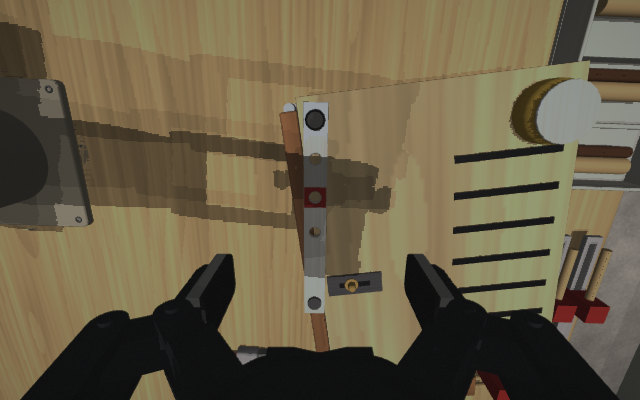

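The wrist view shows the knob at (315,120), red hole at (315,198), pivot at (314,303), plate centred near (355,283) with the peg at about (351,286), and hinge at (289,107). I'll turn these into positions.

Run:
```python
from h import *
st=arm.read_state();K,T=cam2world('wrist',st)
im=cv2.imread('pics/w0.png')
for n,uv,z in [('knob',(315,120),.184),('hole',(315.5,198),.148),('pivot',(314,303),.148),('peg',(351.5,286),.152),('hinge',(289,107),.145),('plate',(355,283),.142)]:
    print(n,at_z(K,T,uv,z).round(4))
for c in [(328,278),(380,272),(382,289),(329,294)]: print(at_z(K,T,c,.142).round(4))
a=cv2.resize(im[255:315,300:400],None,fx=8,fy=8,interpolation=cv2.INTER_CUBIC);cv2.imwrite('pics/c0.png',a)
```

```text
knob [0.4634 0.0768 0.184 ]
hole [ 0.4658 -0.0038  0.148 ]
pivot [ 0.4681 -0.134   0.148 ]
peg [ 0.5102 -0.1066  0.152 ]
hinge [0.4375 0.0863 0.145 ]
plate [ 0.5156 -0.109   0.142 ]
[ 0.4835 -0.1034  0.142 ]
[ 0.5436 -0.0933  0.142 ]
[ 0.5482 -0.1161  0.142 ]
[ 0.4856 -0.1252  0.142 ]
```

View pics/c0.png

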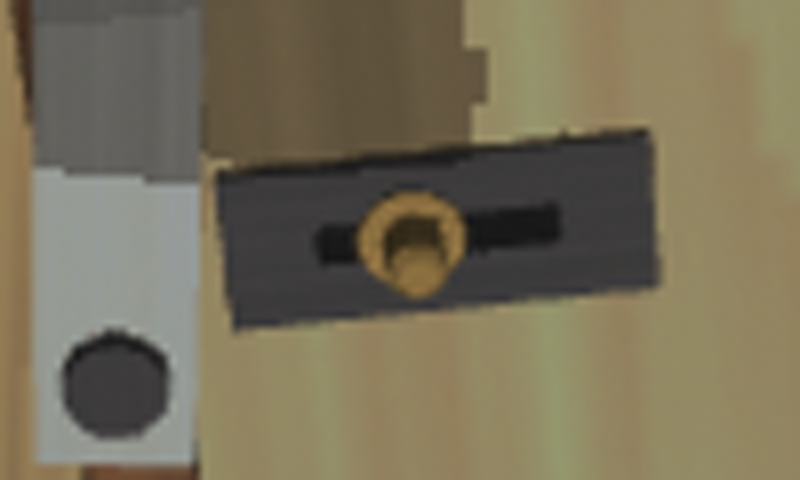

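```bash
python3 -m pendant '[{"delta_pos":[0.8,-0.05,0.6],"delta_rot":[0,0,-0.8],"hand":-0.2},{"delta_pos":[0,0,0],"delta_rot":[0,0,-1],"hand":-0.2},{"delta_pos":[0,0,0],"delta_rot":[0,0,-1],"hand":-0.2},{"delta_pos":[0,0,0],"delta_rot":[0,0,-1],"hand":-0.2},{"delta_pos":[0,0,0],"delta_rot":[0,0,-1],"hand":-0.2},{"delta_pos":[0,0,0],"delta_rot":[0,0,-1],"hand":-0.2},{"delta_pos":[0,0,0],"delta_rot":[0,0,-1],"hand":-0.2},{"delta_pos":[0,0,0],"delta_rot":[0,0,-1],"hand":-0.2},{"delta_pos":[0,0,0],"delta_rot":[0,0,-1],"hand":-0.2},{"delta_pos":[0,0,0],"delta_rot":[0,0,-1],"hand":-0.2}]'
python3 -m pendant '[{"delta_pos":[0,0,0],"delta_rot":[0,0,-1],"hand":-0.2},{"delta_pos":[0,0,0],"delta_rot":[0,0,-1],"hand":-0.2},{"delta_pos":[0,0,0],"delta_rot":[0,0,-1],"hand":-0.2},{"delta_pos":[0,0,0],"delta_rot":[0,0,-1],"hand":-0.2},{"delta_pos":[0,0,0],"delta_rot":[0,0,-1],"hand":-0.2},{"delta_pos":[0,0,0],"delta_rot":[0,0,0],"hand":-0.2},{"delta_pos":[0,0,0],"delta_rot":[0,0,0],"hand":-0.2}]'
python3 - <<'E'
from h import *
st=arm.read_state();print(st['qpos'].round(3))
p,d=viewer.grab_frame('wrist');cv2.imwrite('pics/w1.png',p[...,::-1]);K,T=cam2world('wrist',st);C=cloud(K,T,d)
m=(C[...,2]>.176)&(C[...,2]<.19)&(np.hypot(C[...,0]-.463,C[...,1]-.077)<.03)
v,u=np.nonzero(m);print(m.sum(),C[m].mean(0).round(4),(C[m].min(0)/2+C[m].max(0)/2).round(4),u.mean(),v.mean())
M=R.from_euler('xyz',st['ee_rot']).as_matrix()
for k in [(.4634,.0768,.15),(*(C[m].mean(0)[:2]),.15)]: print((M.T@(np.array(k)-st['ee_pos'])/.03).round(3))
E
```

```text
t: 5.35
ee_pos: [0.4682, 0.0338, 0.2823]
ee_rot: [3.142, -0.0, -2.962]
wrist_force: [0.6, -0.9, 0.3]
grip_width: 0.601
grasp_force: 0.0
t: 6.22
ee_pos: [0.4682, 0.0338, 0.2823]
ee_rot: [3.142, 0.0, -2.095]
wrist_force: [-0.4, 0.5, 0.8]
grip_width: 0.601
grasp_force: 0.0
[-0.037 -0.245  1.757  0.     1.629 -2.655]
317 [0.4624 0.0754 0.1821] [0.4626 0.0766 0.1802] 346.5331230283912 234.70977917981074
[-1.161  0.855  4.409]
[-1.104  0.861  4.409]
```

View pics/w1.png

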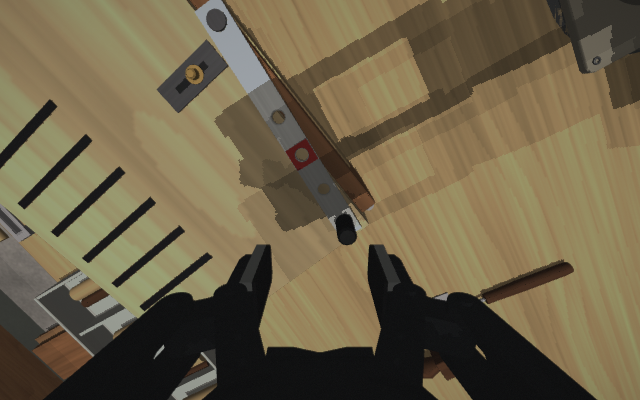

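The view shows the knob at (346,230), clear between the open fingers. The red hole is at (302,154) and the peg at (194,74). Next I descend and grip.

```bash
python3 -m pendant '[{"delta_pos":[-0.55,0.43,0.4],"delta_rot":[0,0,0],"hand":-0.2},{"delta_pos":[-0.58,0.43,0.4],"delta_rot":[0,0,0],"hand":-0.2},{"delta_pos":[0,0,0.8],"delta_rot":[0,0,0],"hand":-0.2},{"delta_pos":[0,0,0.8],"delta_rot":[0,0,0],"hand":-0.2},{"delta_pos":[0,0,0.8],"delta_rot":[0,0,0],"hand":-0.2},{"delta_pos":[0,0,0.7],"delta_rot":[0,0,0],"hand":-0.2},{"delta_pos":[0,0,0.5],"delta_rot":[0,0,0],"hand":-0.2},{"delta_pos":[0,0,0],"delta_rot":[0,0,0],"hand":0.3},{"delta_pos":[0,0,0],"delta_rot":[0,0,0],"hand":0.6},{"delta_pos":[0,0,0],"delta_rot":[0,0,0],"hand":1}]' 30
python3 -m pendant '[{"delta_pos":[0,0,0],"delta_rot":[0,0,0],"hand":1},{"delta_pos":[0,0,0],"delta_rot":[0,0,0],"hand":1},{"delta_pos":[0,0,0],"delta_rot":[0,0,0],"hand":1}]'
cat > plan.py <<'E'
from h import *
import sys
H=np.array([.4365,.0845]); PEG=np.array([.5117,-.1101]); YB=np.radians(8.5)
def P(a):
    th=YB-np.pi/2-a; return H+.22*np.array([np.cos(th),np.sin(th)])
def bar(a,phi,l):
    Rb=R.from_euler('z',phi).as_matrix()@R.from_euler('y',-l).as_matrix()
    return np.r_[P(a),.143],Rb
def rel(st,p,Rt):
    M=R.from_euler('xyz',st['ee_rot']).as_matrix()
    return (M.T@(p-st['ee_pos'])/.03), R.from_matrix(M.T@Rt).as_rotvec()/np.radians(10)
E
python3 - <<'E'
from plan import *
st=arm.read_state();print(st['qpos'].round(3),P(0).round(4))
p=st['ee_pos'];phi=np.arctan2(*(p[:2]-P(0))[::-1]);print(np.degrees(phi),np.linalg.norm(p[:2]-P(0)))
from scipy.optimize import brentq
a=brentq(lambda a:np.linalg.norm(P(a)-PEG)-.13,.1,.6);d=PEG-P(a);print(a,P(a),np.degrees(np.arctan2(d[1],d[0])))
E
```

```text
t: 7.52
ee_pos: [0.4636, 0.0761, 0.1514]
ee_rot: [-3.14, 0.001, -2.096]
wrist_force: [0.6, 0.5, 0.1]
grip_width: 0.199
grasp_force: 29.3
t: 7.9
ee_pos: [0.4631, 0.0761, 0.1506]
ee_rot: [-3.141, 0.0, -2.096]
wrist_force: [1.1, 0.5, 1.1]
grip_width: 0.2
grasp_force: 29.4
[ 0.054 -0.178  1.94   0.     1.378 -2.563] [ 0.469  -0.1331]
91.63385190191842 0.20930776489897226
0.3936770108329632 [ 0.38306845 -0.12891291] 8.320757815437132
```

```bash
cat > seq.py <<'E'
from plan import *
# usage: seq(list of (a,phi_deg,l)), from grasp reference
st0=dict(ee_pos=np.array([.4631,.0761,.1506]),ee_rot=[np.pi,0,-2.096])
p0,R0=bar(0,np.radians(91.63),0); G=R0.T@R.from_euler('xyz',st0['ee_rot']).as_matrix(); g=R0.T@(st0['ee_pos']-p0)
def seq(w):
    st=arm.read_state();p,M=st['ee_pos'],R.from_euler('xyz',st['ee_rot']).as_matrix()
    for a,ph,l in w:
        q,Rb=bar(a,np.radians(ph),l);t=q+Rb@g;N=Rb@G
        print('%.3f %.1f %.2f'%(a,ph,l),(M.T@(t-p)/.03).round(2),(R.from_matrix(M.T@N).as_rotvec()/np.radians(10)).round(2),t.round(3)); p,M=t,N
E
python3 - <<'E'
from seq import *
w=[(0,91.6,.07),(0,91.6,.14)]+[(0,91.6-x,.14) for x in np.arange(4,46,6)]
seq(w); print()
seq(w+[(a,ph,.14) for a,ph in zip(np.linspace(.04,.39,12),np.linspace(46,8.5,12))])
E
```

```text
0.000 91.6 0.07 [ 0.03 -0.02 -0.49] [-0.21 -0.34  0.01] [0.463 0.075 0.165]
0.000 91.6 0.14 [ 0.03 -0.02 -0.49] [-0.21 -0.34  0.  ] [0.463 0.073 0.18 ]
0.000 87.6 0.14 [-0.24 -0.42 -0.  ] [ 0.05 -0.03  0.4 ] [0.478 0.073 0.18 ]
0.000 81.6 0.14 [-0.35 -0.63 -0.01] [ 0.07 -0.04  0.59] [0.499 0.071 0.18 ]
0.000 75.6 0.14 [-0.35 -0.63 -0.01] [ 0.07 -0.04  0.59] [0.52  0.067 0.18 ]
0.000 69.6 0.14 [-0.35 -0.63 -0.01] [ 0.07 -0.04  0.59] [0.541 0.06  0.18 ]
0.000 63.6 0.14 [-0.35 -0.63 -0.01] [ 0.07 -0.04  0.59] [0.561 0.052 0.18 ]
0.000 57.6 0.14 [-0.35 -0.63 -0.01] [ 0.07 -0.04  0.59] [0.58  0.041 0.18 ]
0.000 51.6 0.14 [-0.35 -0.63 -0.01] [ 0.07 -0.04  0.59] [0.597 0.028 0.18 ]

0.000 91.6 0.07 [ 0.03 -0.02 -0.49] [-0.21 -0.34  0.01] [0.463 0.075 0.165]
0.000 91.6 0.14 [ 0.03 -0.02 -0.49] [-0.21 -0.34  0.  ] [0.463 0.073 0.18 ]
0.000 87.6 0.14 [-0.24 -0.42 -0.  ] [ 0.05 -0.03  0.4 ] [0.478 0.073 0.18 ]
0.000 81.6 0.14 [-0.35 -0.63 -0.01] [ 0.07 -0.04  0.59] [0.499 0.071 0.18 ]
0.000 75.6 0.14 [-0.35 -0.63 -0.01] [ 0.07 -0.04  0.59] [0.52  0.067 0.18 ]
0.000 69.6 0.14 [-0.35 -0.63 -0.01]
[... 509 characters left out ...]
8 0.14 [ 0.03 -0.33 -0.03] [ 0.04 -0.03  0.34] [ 0.607 -0.015  0.18 ]
0.167 32.4 0.14 [ 0.03 -0.34 -0.03] [ 0.04 -0.03  0.34] [ 0.606 -0.025  0.18 ]
0.199 29.0 0.14 [ 0.03 -0.34 -0.03] [ 0.04 -0.03  0.34] [ 0.606 -0.035  0.18 ]
0.231 25.5 0.14 [ 0.03 -0.35 -0.03] [ 0.04 -0.03  0.34] [ 0.604 -0.046  0.18 ]
0.263 22.1 0.14 [ 0.03 -0.36 -0.03] [ 0.04 -0.03  0.34] [ 0.602 -0.056  0.18 ]
0.295 18.7 0.14 [ 0.03 -0.36 -0.03] [ 0.04 -0.03  0.34] [ 0.6   -0.067  0.18 ]
0.326 15.3 0.14 [ 0.03 -0.37 -0.03] [ 0.04 -0.03  0.34] [ 0.596 -0.078  0.18 ]
0.358 11.9 0.14 [ 0.03 -0.37 -0.03] [ 0.04 -0.03  0.34] [ 0.592 -0.088  0.18 ]
0.390 8.5 0.14 [ 0.03 -0.38 -0.03] [ 0.04 -0.03  0.34] [ 0.588 -0.099  0.18 ]
```

```bash
python3 -m pendant '[{"delta_pos":[0.03,-0.02,-0.42],"delta_rot":[-0.18,-0.29,0],"hand":1},{"delta_pos":[0.03,-0.02,-0.42],"delta_rot":[-0.18,-0.29,0],"hand":1},{"delta_pos":[0.03,-0.02,-0.42],"delta_rot":[-0.18,-0.29,0],"hand":1},{"delta_pos":[0,0,0],"delta_rot":[0,0,0],"hand":1}]'
python3 - <<'E'
from seq import *
w=[(0,91.6-x,.18) for x in np.arange(4,46,6)]
seq(w)
E
```

```text
t: 8.4
ee_pos: [0.463, 0.0796, 0.188]
ee_rot: [3.059, 0.119, -2.129]
wrist_force: [1.4, -38.9, -13.7]
grip_width: 0.199
grasp_force: 29.5
0.000 87.6 0.18 [-0.02 -0.56 -0.04] [-0.04 -0.21  0.23] [0.478 0.071 0.188]
0.000 81.6 0.18 [-0.34 -0.63 -0.01] [ 0.09 -0.06  0.59] [0.499 0.069 0.188]
0.000 75.6 0.18 [-0.34 -0.63 -0.01] [ 0.09 -0.06  0.59] [0.52  0.065 0.188]
0.000 69.6 0.18 [-0.34 -0.63 -0.01] [ 0.09 -0.06  0.59] [0.54  0.059 0.188]
0.000 63.6 0.18 [-0.34 -0.63 -0.01] [ 0.09 -0.06  0.59] [0.56  0.05  0.188]
0.000 57.6 0.18 [-0.34 -0.63 -0.01] [ 0.09 -0.06  0.59] [0.579 0.04  0.188]
0.000 51.6 0.18 [-0.34 -0.63 -0.01] [ 0.09 -0.06  0.59] [0.596 0.027 0.188]
```

Run:
```python
from seq import *
st=arm.read_state();print(st['qpos'].round(3),st['wrist_force'].round(1),st['ee_pos'])
p,d=viewer.grab_frame('wrist');K,T=cam2world('wrist',st);C=cloud(K,T,d)
im=cv2.resize(p[...,::-1],None,fx=1.25,fy=1.25);cv2.imwrite('pics/w2.png',im)
```

```text
[-0.052 -0.213  1.908  0.145  1.462 -2.657] [  1.4 -38.9 -13.7] [0.46296795 0.07963641 0.18797854]
```

View pics/w2.png

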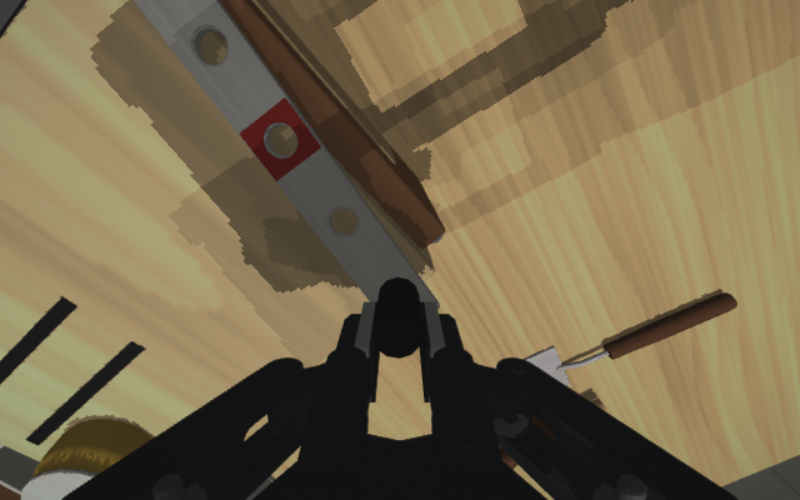

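The grip slid because joint 6 reached its limit; the knob now sits at the outer pad edge, around (400,300). I'll put it back, turn away from the limit and regrasp.

Run:
```python
from plan import *
st=arm.read_state();Rt=R.from_euler('xyz',[np.pi,0,-2.096]).as_matrix()
print(rel(st,np.array([.463,.075,.151]),Rt))
```

```text
(array([ 0.27269087, -0.1920081 ,  1.18036803]), array([ 0.46359179,  0.68917501, -0.16101419]))
```

```bash
python3 -m pendant '[{"delta_pos":[0.2,-0.1,0.3],"delta_rot":[0.15,0.23,0],"hand":1},{"delta_pos":[0.07,-0.1,0.4],"delta_rot":[0.16,0.23,0],"hand":1},{"delta_pos":[0,0,0.45],"delta_rot":[0.15,0.23,0],"hand":1},{"delta_pos":[0,0,0],"delta_rot":[0,0,0],"hand":0},{"delta_pos":[0,0,0],"delta_rot":[0,0,0],"hand":0},{"delta_pos":[0,0,0],"delta_rot":[0,0,0.7],"hand":0},{"delta_pos":[0,0,0],"delta_rot":[0,0,0.7],"hand":0},{"delta_pos":[0,0,0],"delta_rot":[0,0,0],"hand":0}]' 20
python3 - <<'E'
from plan import *
st=arm.read_state();print(st['qpos'].round(3))
p,d=viewer.grab_frame('wrist');K,T=cam2world('wrist',st);C=cloud(K,T,d)
m=(C[...,2]>.177)&(C[...,2]<.19)&(np.hypot(C[...,0]-.463,C[...,1]-.077)<.03)
v,u=np.nonzero(m);print(m.sum(),C[m].mean(0).round(4),C[m].min(0),C[m].max(0))
Rt=R.from_euler('xyz',[np.pi,0,-2.306]).as_matrix()
print(rel(st,np.array([.4631,.0761,.151]),Rt))
E
```

```text
t: 9.45
ee_pos: [0.4646, 0.0811, 0.155]
ee_rot: [3.132, 0.011, -2.363]
wrist_force: [0.3, -0.1, 0.5]
grip_width: 0.498
grasp_force: 0.0
[ 0.053 -0.178  1.933  0.015  1.385 -2.299]
2166 [0.4581 0.0748 0.1829] [0.43692674 0.05305435 0.17700134] [0.48646967 0.10481226 0.18999105]
(array([ 0.1541488 , -0.08560758,  0.13182795]), array([ 0.05074135,  0.06549033, -0.32819819]))
```

```bash
python3 -m pendant '[{"delta_pos":[0.15,-0.09,0.14],"delta_rot":[0.05,0.06,0],"hand":0},{"delta_pos":[0,0,0],"delta_rot":[0,0,0],"hand":0},{"delta_pos":[0,0,0],"delta_rot":[0,0,0],"hand":1},{"delta_pos":[0,0,0],"delta_rot":[0,0,0],"hand":1},{"delta_pos":[0,0,0],"delta_rot":[0,0,0],"hand":1},{"delta_pos":[0,0,0],"delta_rot":[0,0,0],"hand":1}]' 30
sed -i 's/^st0=.*/_s=np.load("g.npy");st0=dict(ee_pos=_s[:3],ee_rot=_s[3:])/' seq.py
python3 - <<'E'
from bench import arm; import numpy as np
st=arm.read_state();np.save('g.npy',np.r_[st['ee_pos'],st['ee_rot']])
from seq import *
print(st['qpos'].round(3),g)
w=[(0,91.6,.06),(0,91.6,.12),(0,91.6,.18)]+[(0,91.6-x,.18) for x in np.arange(4,46,6)]
seq(w)
E
```

```text
t: 10.25
ee_pos: [0.4629, 0.0767, 0.1502]
ee_rot: [3.141, 0.0, -2.363]
wrist_force: [-0.0, 0.6, 0.6]
grip_width: 0.196
grasp_force: 29.2
[ 5.400e-02 -1.760e-01  1.940e+00  1.000e-03  1.379e+00 -2.295e+00] [2.09839778e-01 1.49115492e-04 7.22173256e-03]
0.000 91.6 0.06 [ 0.02 -0.02 -0.42] [-0.25 -0.23  0.  ] [0.463 0.076 0.163]
0.000 91.6 0.12 [ 0.02 -0.02 -0.42] [-0.25 -0.23 -0.  ] [0.463 0.074 0.175]
0.000 91.6 0.18 [ 0.02 -0.02 -0.42] [-0.25 -0.23 -0.  ] [0.463 0.072 0.188]
0.000 87.6 0.18 [-0.34 -0.34 -0.  ] [ 0.05 -0.05  0.39] [0.477 0.072 0.188]
0.000 81.6 0.18 [-0.5  -0.51 -0.01] [ 0.07 -0.08  0.59] [0.499 0.07  0.188]
0.000 75.6 0.18 [-0.5  -0.51 -0.01] [ 0.07 -0.08  0.59] [0.52  0.066 0.188]
0.000 69.6 0.18 [-0.5  -0.51 -0.01] [ 0.07 -0.08  0.59] [0.54  0.059 0.188]
0.000 63.6 0.18 [-0.5  -0.51 -0.01] [ 0.07 -0.08  0.59] [0.56  0.051 0.188]
0.000 57.6 0.18 [-0.5  -0.51 -0.01] [ 0.07 -0.08  0.59] [0.579 0.04  0.188]
0.000 51.6 0.18 [-0.5  -0.51 -0.01] [ 0.07 -0.08  0.59] [0.596 0.028 0.188]
```

```bash
python3 -m pendant '[{"delta_pos":[0.02,-0.02,-0.42],"delta_rot":[-0.25,-0.23,0],"hand":1},{"delta_pos":[0.02,-0.02,-0.42],"delta_rot":[-0.25,-0.23,0],"hand":1},{"delta_pos":[0.02,-0.02,-0.42],"delta_rot":[-0.25,-0.23,0],"hand":1},{"delta_pos":[0,0,0],"delta_rot":[0,0,0],"hand":1}]'
python3 - <<'E'
from seq import *
w=[(0,91.6-x,.18) for x in np.arange(4,46,6)]
seq(w)
E
```

```text
t: 10.75
ee_pos: [0.4635, 0.0717, 0.1885]
ee_rot: [3.009, 0.122, -2.373]
wrist_force: [0.7, 4.9, 0.2]
grip_width: 0.196
grasp_force: 29.6
0.000 87.6 0.18 [-0.33 -0.32  0.03] [ 0.04 -0.05  0.39] [0.477 0.072 0.188]
0.000 81.6 0.18 [-0.5  -0.51 -0.01] [ 0.07 -0.08  0.59] [0.499 0.07  0.188]
0.000 75.6 0.18 [-0.5  -0.51 -0.01] [ 0.07 -0.08  0.59] [0.52  0.066 0.188]
0.000 69.6 0.18 [-0.5  -0.51 -0.01] [ 0.07 -0.08  0.59] [0.54  0.059 0.188]
0.000 63.6 0.18 [-0.5  -0.51 -0.01] [ 0.07 -0.08  0.59] [0.56  0.051 0.188]
0.000 57.6 0.18 [-0.5  -0.51 -0.01] [ 0.07 -0.08  0.59] [0.579 0.04  0.188]
0.000 51.6 0.18 [-0.5  -0.51 -0.01] [ 0.07 -0.08  0.59] [0.596 0.028 0.188]
```

Lift worked, with low forces. Now the swing.

```bash
python3 -m pendant '[{"delta_pos":[-0.33,-0.32,0.02],"delta_rot":[0.04,-0.05,0.39],"hand":1},{"delta_pos":[-0.5,-0.51,-0.01],"delta_rot":[0.07,-0.08,0.59],"hand":1},{"delta_pos":[-0.5,-0.51,-0.01],"delta_rot":[0.07,-0.08,0.59],"hand":1},{"delta_pos":[-0.5,-0.51,-0.01],"delta_rot":[0.07,-0.08,0.59],"hand":1},{"delta_pos":[0,0,0],"delta_rot":[0,0,0],"hand":1}]'
python3 -m pendant '[{"delta_pos":[-0.5,-0.51,-0.01],"delta_rot":[0.07,-0.08,0.59],"hand":1},{"delta_pos":[-0.5,-0.51,-0.01],"delta_rot":[0.07,-0.08,0.59],"hand":1},{"delta_pos":[-0.5,-0.51,-0.01],"delta_rot":[0.07,-0.08,0.59],"hand":1},{"delta_pos":[0,0,0],"delta_rot":[0,0,0],"hand":1}]'
python3 - <<'E'
from seq import *
seq([(a,ph,.18) for a,ph in zip(np.linspace(.04,.39,10),np.linspace(46,8.5,10))])
E
```

```text
t: 11.38
ee_pos: [0.54, 0.0598, 0.1866]
ee_rot: [3.008, 0.119, -2.754]
wrist_force: [0.4, 1.5, -0.2]
grip_width: 0.198
grasp_force: 30.1
t: 11.88
ee_pos: [0.5955, 0.0288, 0.1871]
ee_rot: [3.007, 0.12, -3.066]
wrist_force: [0.1, 2.5, 0.9]
grip_width: 0.197
grasp_force: 30.1
0.040 46.0 0.18 [-0.2  -0.52 -0.07] [ 0.08 -0.09  0.57] [0.603 0.013 0.188]
0.079 41.8 0.18 [-0.07 -0.38 -0.04] [ 0.05 -0.05  0.41] [0.605 0.002 0.188]
0.118 37.7 0.18 [-0.07 -0.39 -0.04] [ 0.05 -0.05  0.41] [ 0.606 -0.01   0.188]
0.157 33.5 0.18 [-0.07 -0.4  -0.04] [ 0.05 -0.05  0.41] [ 0.606 -0.022  0.188]
0.196 29.3 0.18 [-0.08 -0.41 -0.05] [ 0.05 -0.05  0.41] [ 0.605 -0.035  0.188]
0.234 25.2 0.18 [-0.08 -0.42 -0.05] [ 0.05 -0.05  0.41] [ 0.603 -0.047  0.188]
0.273 21.0 0.18 [-0.08 -0.43 -0.05] [ 0.05 -0.05  0.41] [ 0.601 -0.06   0.188]
0.312 16.8 0.18 [-0.08 -0.44 -0.05] [ 0.05 -0.05  0.41] [ 0.597 -0.073  0.188]
0.351 12.7 0.18 [-0.09 -0.44 -0.05] [ 0.05 -0.05  0.41] [ 0.592 -0.086  0.188]
0.390 8.5 0.18 [-0.09 -0.45 -0.05] [ 0.05 -0.05  0.41] [ 0.587 -0.099  0.188]
```

```bash
python3 -m pendant '[{"delta_pos":[-0.2,-0.52,-0.07],"delta_rot":[0.08,-0.09,0.57],"hand":1},{"delta_pos":[-0.07,-0.38,-0.04],"delta_rot":[0.05,-0.05,0.41],"hand":1},{"delta_pos":[-0.07,-0.39,-0.04],"delta_rot":[0.05,-0.05,0.41],"hand":1},{"delta_pos":[-0.07,-0.4,-0.04],"delta_rot":[0.05,-0.05,0.41],"hand":1},{"delta_pos":[-0.08,-0.41,-0.05],"delta_rot":[0.05,-0.05,0.41],"hand":1},{"delta_pos":[0,0,0],"delta_rot":[0,0,0],"hand":1}]'
python3 -m pendant '[{"delta_pos":[-0.08,-0.42,-0.05],"delta_rot":[0.05,-0.05,0.41],"hand":1},{"delta_pos":[-0.08,-0.43,-0.05],"delta_rot":[0.05,-0.05,0.41],"hand":1},{"delta_pos":[-0.08,-0.44,-0.05],"delta_rot":[0.05,-0.05,0.41],"hand":1},{"delta_pos":[-0.09,-0.44,-0.05],"delta_rot":[0.05,-0.05,0.41],"hand":1},{"delta_pos":[-0.09,-0.45,-0.05],"delta_rot":[0.05,-0.05,0.41],"hand":1},{"delta_pos":[0,0,0],"delta_rot":[0,0,0],"hand":1}]'
python3 - <<'E'
from seq import *
seq([(.39,8.5,.18),(.39,8.5,.10)])
st=arm.read_state();p,d=viewer.grab_frame('wrist')
cv2.imwrite('pics/w3.png',cv2.resize(p[:,80:560,::-1],(720,600)))
np.savez('w3',st=np.r_[st['ee_pos'],st['ee_rot']],p=p,d=d)
E
```

```text
t: 12.62
ee_pos: [0.604, -0.0345, 0.1876]
ee_rot: [3.008, 0.118, 2.826]
wrist_force: [2.9, 1.3, -0.6]
grip_width: 0.2
grasp_force: 29.8
t: 13.38
ee_pos: [0.5861, -0.0986, 0.1879]
ee_rot: [3.01, 0.114, 2.463]
wrist_force: [3.0, 0.6, -1.2]
grip_width: 0.197
grasp_force: 29.7
0.390 8.5 0.18 [-0.01  0.01  0.01] [-0.01 -0.05  0.  ] [ 0.587 -0.099  0.188]
0.390 8.5 0.10 [ 0.   -0.    0.56] [0.34 0.31 0.  ] [ 0.59  -0.098  0.171]
```

View pics/w3.png

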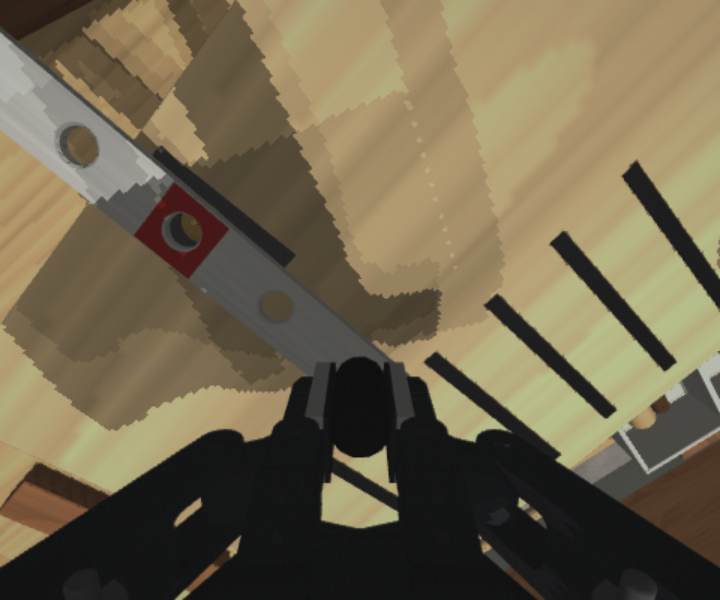

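The red hole is at about (201,154) in full-image pixels, with a brass glint of the peg under it at about (208,152); the plate edge shows alongside the bar. I'll lower to just above the tip and measure there.

```bash
python3 -m pendant '[{"delta_pos":[0,0,0.28],"delta_rot":[0.17,0.15,0],"hand":1},{"delta_pos":[0,0,0.28],"delta_rot":[0.17,0.15,0],"hand":1},{"delta_pos":[0,0,0],"delta_rot":[0,0,0],"hand":1},{"delta_pos":[0,0,0],"delta_rot":[0,0,0],"hand":1}]'
python3 - <<'E'
from seq import *
seq([(.39,8.5,.10)])
st=arm.read_state();p,d=viewer.grab_frame('wrist');np.savez('w4',st=np.r_[st['ee_pos'],st['ee_rot']],p=p,d=d)
hsv=cv2.cvtColor(p,cv2.COLOR_RGB2HSV);red=((hsv[...,0]<6)|(hsv[...,0]>174))&(hsv[...,1]>150)&(hsv[...,2]>40)
n,l,s,c=cv2.connectedComponentsWithStats(red.astype(np.uint8));k=1+s[1:,4].argmax();print(s[k],c[k])
x,y,w,h=s[k][:4];x0,y0=x+w//2-40,y+h//2-30;print(x0,y0)
cv2.imwrite('pics/c4.png',cv2.resize(p[y0:y0+60,x0:x0+80,::-1],(800,600),interpolation=cv2.INTER_CUBIC))
E
```

```text
t: 13.92
ee_pos: [0.5892, -0.098, 0.1715]
ee_rot: [3.069, 0.062, 2.467]
wrist_force: [2.7, 0.3, -1.6]
grip_width: 0.197
grasp_force: 30.0
0.390 8.5 0.10 [-0.01  0.    0.01] [-0.01 -0.03  0.  ] [ 0.59  -0.098  0.171]
[ 170  123   62   62 1421] [200.06685433 153.52498241]
161 124
```

View pics/c4.png

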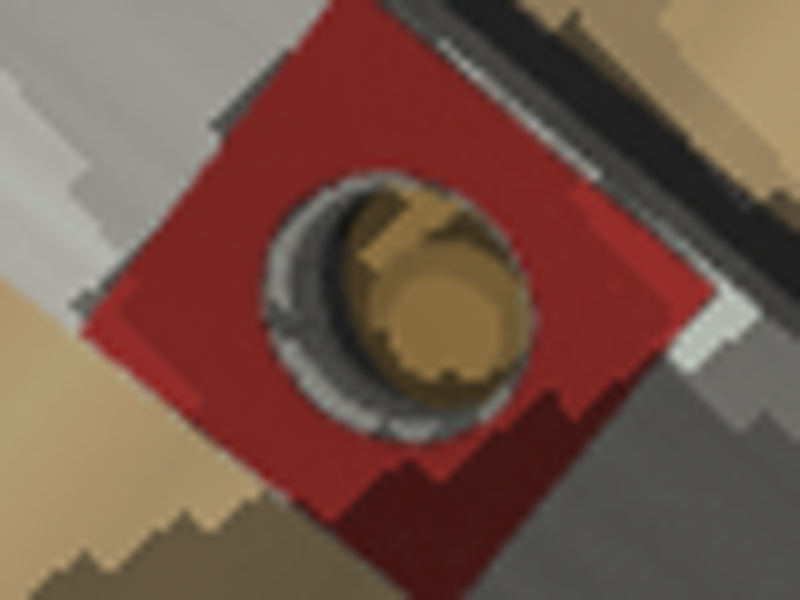

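Run:
```python
from plan import *
z=np.load('w4.npz');st=dict(ee_pos=z['st'][:3],ee_rot=z['st'][3:]);K,T=cam2world('wrist',st)
peg=at_z(K,T,(205,156),.152);print('peg',peg)
# tilt of bar from z of TCP: z=.143+.2098 sin l+.0072 cos l
l=np.arcsin((st['ee_pos'][2]-.1502)/.2098);hz=.143+.13*np.sin(l)+.005
h=at_z(K,T,(201,154.7),hz);print('l',l,'hole',h)
# level hole position if pivot fixed
phi=np.radians(8.5);u=np.array([np.cos(phi),np.sin(phi)]);v=np.array([-u[1],u[0]])
hl=h[:2]+u*(.13*(1-np.cos(l))+.005*np.sin(l));e=peg[:2]-hl;print('shift needed along,across',e@u*1e3,e@v*1e3)
print(z['p'].shape, st['ee_pos'][:2]-h[:2], np.linalg.norm(st['ee_pos'][:2]-h[:2]))
tip=T[:3,:3].T@(np.r_[peg[:2],.152]-T[:3,3]);
```

```text
peg [ 0.51091232 -0.11095676  0.152     ]
l 0.1016727708215134 hole [ 0.50940548 -0.10844756  0.1611947 ]
shift needed along,across -0.05942863159015411 -2.7043669436640347
(400, 640, 3) [0.0798318 0.0104708] 0.08051555575728417
```

The peg tip is at about (205,156) and the hole centre at (201,155). After projection, the hole needs about 2.7 mm across the bar towards -y and nothing along it. I'll correct this and lower to just above the tip.

```bash
python3 -m pendant '[{"delta_pos":[-0.11,-0.1,0],"delta_rot":[0,0,0.12],"hand":1},{"delta_pos":[0,0,0.18],"delta_rot":[0.11,0.1,0],"hand":1},{"delta_pos":[0,0,0],"delta_rot":[0,0,0],"hand":1}]' 20
python3 - <<'E'
from plan import *
st=arm.read_state();K,T=cam2world('wrist',st);p,d=viewer.grab_frame('wrist')
np.savez('w5',st=np.r_[st['ee_pos'],st['ee_rot']],p=p)
peg=np.array([.5109,-.1110,.152]);c=T[:3,:3].T@(peg-T[:3,3]);q=K@c/c[2];print('pred peg px',q)
x0,y0=int(q[0])-40,int(q[1])-30;print(x0,y0)
cv2.imwrite('pics/c5.png',cv2.resize(p[y0:y0+60,x0:x0+80,::-1],(800,600),interpolation=cv2.INTER_CUBIC))
E
```

```text
t: 14.35
ee_pos: [0.5902, -0.1028, 0.1654]
ee_rot: [3.088, 0.042, 2.446]
wrist_force: [1.8, 0.6, -1.2]
grip_width: 0.201
grasp_force: 30.1
pred peg px [206.64964885 153.45444565   1.        ]
166 123
```

View pics/c5.png

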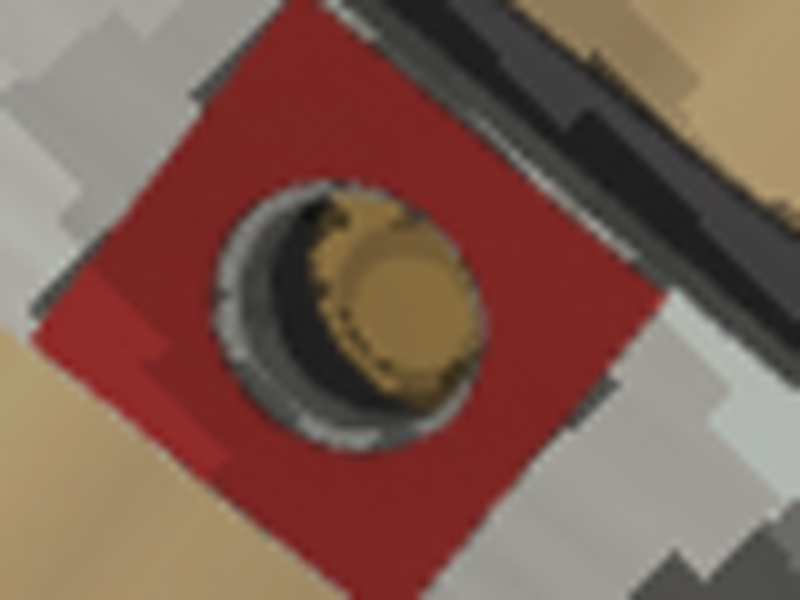

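Run:
```python
from plan import *
z=np.load('w5.npz');st=dict(ee_pos=z['st'][:3],ee_rot=z['st'][3:]);K,T=cam2world('wrist',st)
peg=at_z(K,T,(207.2,153.0),.152)
l=np.arcsin((st['ee_pos'][2]-.1502)/.2098)
h=at_z(K,T,(201,154.5),.143+.13*np.sin(l)+.005);b=st['ee_pos'][:2]-h[:2];print(peg,l,h,np.linalg.norm(b))
u=b/np.linalg.norm(b);v=np.array([-u[1],u[0]]);print(np.degrees(np.arctan2(u[1],u[0])))
hl=h[:2]+u*(.13*(1-np.cos(l))+.005*np.sin(l));e=peg[:2]-hl;print('along,across',e@u*1e3,e@v*1e3)
M=R.from_euler('xyz',st['ee_rot']).as_matrix()
s=u*(e@u)+v*(e@v)*210/130;print('tool',(M.T@np.r_[s,0]/.03).round(3))
```

```text
[ 0.51091828 -0.11061768  0.152     ] 0.07232506794562886 [ 0.50979683 -0.11144285  0.15739406] 0.0808430215464581
6.101704045915838
along,across 0.5016334884990956 0.7012918541719092
tool [0.016 0.038 0.001]
```

Residuals are about 0.5 mm along and 0.7 mm across; the peg at (207,153) sits inside the hole outline. I'll trim that and lower gently.

```bash
python3 -m pendant '[{"delta_pos":[0.02,0.03,0],"delta_rot":[0,0,-0.03],"hand":1},{"delta_pos":[0,0,0.05],"delta_rot":[0.03,0.03,0],"hand":1},{"delta_pos":[0,0,0],"delta_rot":[0,0,0],"hand":1}]' 20
python3 -m pendant '[{"delta_pos":[0,0,0.05],"delta_rot":[0.03,0.03,0],"hand":1},{"delta_pos":[0,0,0],"delta_rot":[0,0,0],"hand":1}]'
```

```text
t: 14.78
ee_pos: [0.5905, -0.1016, 0.1644]
ee_rot: [3.093, 0.038, 2.451]
wrist_force: [1.3, -0.5, -1.0]
grip_width: 0.201
grasp_force: 30.0
t: 15.02
ee_pos: [0.5906, -0.1017, 0.1628]
ee_rot: [3.098, 0.032, 2.451]
wrist_force: [3.1, -0.1, -1.5]
grip_width: 0.198
grasp_force: 30.0
```

No contact force below the tip height, so the peg is in the hole. Continuing down.

```bash
python3 -m pendant '[{"delta_pos":[0,0,0.06],"delta_rot":[0.04,0.03,0],"hand":1},{"delta_pos":[0,0,0.06],"delta_rot":[0.04,0.03,0],"hand":1},{"delta_pos":[0,0,0],"delta_rot":[0,0,0],"hand":1}]' 20
python3 -m pendant '[{"delta_pos":[0,0,0.06],"delta_rot":[0.04,0.03,0],"hand":1},{"delta_pos":[0,0,0.06],"delta_rot":[0.04,0.03,0],"hand":1},{"delta_pos":[0,0,0],"delta_rot":[0,0,0],"hand":1}]'
```

```text
t: 15.4
ee_pos: [0.5907, -0.1016, 0.1591]
ee_rot: [3.112, 0.022, 2.452]
wrist_force: [2.3, -0.7, -1.7]
grip_width: 0.195
grasp_force: 30.0
t: 15.78
ee_pos: [0.5909, -0.1015, 0.1555]
ee_rot: [3.126, 0.011, 2.452]
wrist_force: [2.6, 0.7, -0.5]
grip_width: 0.203
grasp_force: 29.9
```

```bash
python3 -m pendant '[{"delta_pos":[0,0,0.06],"delta_rot":[0.04,0.03,0],"hand":1},{"delta_pos":[0,0,0.07],"delta_rot":[0.04,0.03,0],"hand":1},{"delta_pos":[0,0,0],"delta_rot":[0,0,0],"hand":1},{"delta_pos":[0,0,0],"delta_rot":[0,0,0],"hand":1},{"delta_pos":[0,0,0],"delta_rot":[0,0,0],"hand":0.4},{"delta_pos":[0,0,0],"delta_rot":[0,0,0],"hand":0},{"delta_pos":[0,0,0],"delta_rot":[0,0,0],"hand":0}]'
python3 -m pendant '[{"delta_pos":[0,0,-0.5],"delta_rot":[0,0,0],"hand":0},{"delta_pos":[0,0,-0.9],"delta_rot":[0,0,0],"hand":0},{"delta_pos":[0,0,-0.9],"delta_rot":[0,0,0],"hand":0},{"delta_pos":[0,0,-0.9],"delta_rot":[0,0,0],"hand":0},{"delta_pos":[0,0,0],"delta_rot":[0,0,0],"hand":0},{"delta_pos":[0,0,0],"delta_rot":[0,0,0],"hand":0}]'
python3 - <<'E'
from plan import *
st=arm.read_state();p,d=viewer.grab_frame('wrist');K,T=cam2world('wrist',st);C=cloud(K,T,d)
cv2.imwrite('pics/w6.png',cv2.resize(p[...,::-1],None,fx=1.25,fy=1.25))
E
```

```text
t: 16.65
ee_pos: [0.5907, -0.1017, 0.1519]
ee_rot: [3.14, 0.001, 2.452]
wrist_force: [0.5, 0.3, 0.9]
grip_width: 0.503
grasp_force: 0.0
t: 17.4
ee_pos: [0.5906, -0.1016, 0.2478]
ee_rot: [3.14, 0.001, 2.452]
wrist_force: [-0.6, 0.5, -0.7]
grip_width: 0.501
grasp_force: 0.0
```

View pics/w6.png

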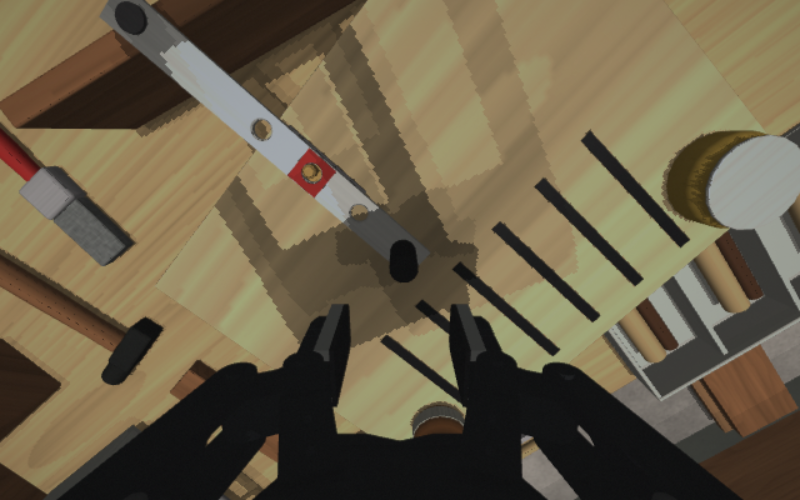

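The peg shows standing up through the red hole at (312,172), the door is ajar at upper left and the fingers are clear of the knob. I'll check that the bar is level by depth, then hand in.

Run:
```python
from plan import *
st=arm.read_state();p,d=viewer.grab_frame('wrist');K,T=cam2world('wrist',st);C=cloud(K,T,d)
zs=[]
for u,v in [(190,75),(232,117),(272,155),(300,182)]:
    q=C[int(v/1.25)-1:int(v/1.25)+2,int(u/1.25)-1:int(u/1.25)+2].reshape(-1,3);zs.append(np.median(q,0));print(np.median(q,0).round(4))
s=(zs[-1][2]-zs[0][2])/np.linalg.norm(zs[-1][:2]-zs[0][:2]);print('slope',s)
if abs(s)<.03: print(arm.finish_job())
```

```text
[ 0.4243 -0.1271  0.1473]
[ 0.456  -0.1253  0.1473]
[ 0.488  -0.1231  0.1468]
[ 0.5117 -0.1202  0.1478]
slope 0.006665594684827279
the job is handed in; nothing more can be done
None
```

The stay's red middle hole is down over the peg and holds the door ajar, the bar lies level, the gripper has let go and is clear, and I handed the job in at about 17.5 s; no verdict came back.

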